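# Change the roll on the label dispenser

## Task

The label dispenser has run out: take the empty cardboard core off its spindle and put it in the steel scrap bowl, then mount the roll of blue labels on the spindle, upright and fully down on its flange, and swing the tension arm in until its roller rests against the roll. Leave the yellow roll standing where it is.

Things in the scene. Friction and masses are not known exactly. Their poses are not given: they have to be found in the camera images.
- dispenser: label dispenser fixed to the table: dark steel base 140 x 165 mm, 16 mm high; upright spindle 21 mm thick, coned over its top 14 mm to 12 mm. Origin on the table under the spindle axis, z up. Its front (own -x) carries a bright peel plate 47 mm high, 70 to 87 mm before the spindle axis, y -17 to 53 mm; the tension arm's pivot lies 78 mm from the spindle along own -y
- seat (a point): point on the spindle axis at the top of the flange (46 mm across), 22 mm over the table, on which a mounted roll or core stands
- spindle_tip (a point): top of the spindle, on its axis, 88 mm over the table
- empty_core: empty cardboard tube, 31 mm outside, 26 mm bore, 50 mm tall, 20 g; at the start it stands on the flange, round the spindle. Origin at the centre of its lower end, z along its axis
- core_middle (a point): middle of the empty core's axis, 25 mm from either end
- blue_roll: full label roll, white paper with a blue band round its upper part, cardboard core with a 26 mm bore; 60 mm outside, 50 mm tall, about 110 g, standing upright on the table. Origin at the centre of its lower end, z up along its axis
- yellow_roll: a second full label roll of the same size with a yellow band; not wanted now. Origin at the centre of its lower end
- scrap_bowl: open steel mixing bowl used for scraps, 260 mm across the rim, 91 mm high, flat floor about 95 mm across and 3 mm thick. Origin at the centre of its underside
- tension_arm (a joint): angle of the dispenser's tension arm (rad) about the upright pivot: 0 at its inner stop, larger as it swings outward and to the front (anticlockwise from above), up to 1.35. With a full roll mounted the roller meets the roll at about 0.1. A stiff pivot: it stays where it is left
- pivot (a point): axis of the tension arm's pivot, 16 mm over the table
- roller (a point): middle of the upright black roller (18 mm thick, from 25 to 63 mm over the table) at the end of the tension arm, 62 mm from the pivot axis
- red_grip (a point): middle of the red upright grip (14 mm thick, from 78 to 100 mm over the table) above the roller, on the same axis

How it is judged:
On the way, in this order (a step that is already met when the one before it is completed fails the run):
1. the empty core is in the scrap bowl (horizontal distance between core_middle and scrap_bowl below 0.1 m and height (world z) of core_middle below 0.075 m), for 0.2 s.
2. the blue roll is fully down on the spindle (horizontal distance between blue_roll and seat below 0.0045 m and z of blue_roll in the frame of seat below 0.003 m), for 0.2 s.
3. the tension arm's roller is against the roll (horizontal distance between roller and blue_roll below 0.0425 m), for 0.2 s.
At the end, for the whole second after the job is handed in: Core at rest in the scrap bowl (middle within 100 mm of its axis, below 75 mm); blue roll on the spindle (axes within 4.5 mm, lower end within 3 mm of the flange, tilt under 0.06 rad), at rest; roller against the roll (axes within 42.5 mm; they touch at 39 mm) (all of step 1 and all of step 2 and linear speed of empty_core below 0.03 m/s and z of blue_roll in the frame of seat above -0.003 m and angle between the z axis of blue_roll and the z axis of dispenser, either way round below 0.06 rad and linear speed of blue_roll below 0.02 m/s and horizontal distance between roller and blue_roll below 0.0425 m).
It fails at once if the yellow roll is moved more than 30 mm or knocked over (distance of yellow_roll from where it was at the start of the episode above 0.03 m or angle between yellow_roll's own z axis and vertical above 0.5 rad).
It also fails if it takes over 62 s, if anything falls off the work surface, if the arm or the gripper's body presses on something with over 40 N, if the wrist force passes 120 N, or if a joint passes its speed limit or range.

## Robot

A 6-joint arm with a two-finger parallel gripper is mounted at the origin on a cart in front of the work surface, level with it; the furniture and walls round the work are solid. World frame = base frame: x ahead of the robot, y to its left, z up, the work surface at z = 0. Lengths are in m, angles in rad, forces in N, time in s.
With the tool pointing down it reaches from about 0.2 to 0.875 m from the base axis. Payload 3.4 kg.
Tool frame: the origin (TCP) lies at the very end of the fingers, on their centre line; the grasp point (between the pads) lies bot.pinch_z behind it (bot.pinch_z is the distance from the TCP to the grasp point, in m); z points along the fingers, y is the line along which they close (so a half turn about z gives the same grasp; the last joint's range is limited). The gripper opens to 94 mm and grips with 3 to 60 N. Pads are 16 mm wide; open, the fingers measure 119 mm over their backs; the gripper's body (75 mm by 177 mm) begins 78 mm behind the grasp point.
Start: joints at [1.174, 0.276, 1.505, -0, 1.361, -0.121], TCP at [0.157, 0.553, 0.205] pointing down, gripper open.
Joint ranges: [-2.89, 2.89], [-0.75, 2.08], [0.22, 2.7], [-1.18, 4.32], [0.11, 2.71], [-2.7, 2.7]. Speed limits (rad/s): [2.57, 2.57, 3.14, 3.14, 3.14, 3.14].

## Interface

Orientations are given as a unit quaternion [x, y, z, w].
In Python, from plant import bot, set_gripper, solver, get_image, camera_model gives the robot as it stands. The module is installed in compiled form; this text tells all that it offers. Calls block until the motion is done:
- bot.goto(position, orientation): joint-space move of the TCP to a pose.
- bot.servo_line(position, attitude=None, v=0.15, stop_force=None): straight line of the TCP; attitude=None keeps the orientation; v is the mean speed in m/s. With stop_force (N) it stops when the force on the tool has changed by that much, and returns True; else False.
- bot.set_joints(angles): joint-space move.
- set_gripper(opening, squeeze=None): finger opening in m; squeeze is the grip in N (None keeps the last); returns when the fingers have stopped.
- bot.wait(seconds).
- solver.solve_ik(position, orientation): joint angles nearest the present ones, or None.
- bot.get_obs(): the state.
- get_image(name): name is "side" or "top" or "wrist"; returns the picture (480x640x3 uint8, red, green, blue); there is no depth.
- camera_model(name): a dict with "mtx" (3x3 intrinsics, pixels), "pose" (4x4, takes a point from camera to world coordinates). Camera axes: x right, y down, z forward; pixel columns grow to the right and rows downward; lengths in m; the calibration is good to about 2 mm. A picture is of the moment at which its call begins: read the wrist's pose just before it. camera_model takes no time and is no camera call; for the wrist camera it gives the pose at the moment of the call.
A pose or a line that the arm cannot do raises bot.Unreachable and nothing moves.
- bot.close_job(): hands the job in; it is judged then, once.
The state is a dict: "time_s": time; "joints": joint angles; "dq": joint speeds; "tau": joint torques, N m; "ee_pos": TCP position; "eef_rot": TCP orientation; "force": force on the tool from outside, world axes, zero at the start; "ft_torque": the same for the moment, N m; "width": finger opening in m; "finger_force": force on a finger pad.
Only numpy, scipy, OpenCV 4.12 (cv2) and the standard library are available. Lean on these libraries where they do the work, as an engineer would, in place of code of your own. Each camera call takes 0.05 s, during which the arm holds its last target. There are 200 camera calls.

## Working session

There is one attempt and no reset: what is moved stays moved. The work goes in short steps, each a Python script; the robot and the scene stay as the last script left them, time stands still between calls to the robot, and variables do not carry over. Pictures are saved under pics/ and viewed, at most 10 in all, crops included, and the job is handed in when it is done.

```bash
mkdir -p pics
python3 - <<'E'
from plant import *
import cv2,numpy as np
for n in("top","side"):
    cv2.imwrite(f"pics/{n}0.png",get_image(n)[...,::-1]); m=camera_model(n); print(n,np.round(m["mtx"],1).tolist(),np.round(m["pose"],3).tolist())
o=bot.get_obs();print(bot.pinch_z,o["time_s"],o["ee_pos"],o["eef_rot"],o["width"]); print(np.round(camera_model("wrist")["pose"],3).tolist())
E
```

```text
top [[618.7, 0.0, 313.8], [0.0, 618.7, 249.3], [0.0, 0.0, 1.0]] [[0.022, -0.984, 0.177, 0.256], [-1.0, -0.025, -0.011, 0.033], [0.015, -0.177, -0.984, 1.59], [0.0, 0.0, 0.0, 1.0]]
side [[608.9, 0.0, 314.9], [0.0, 608.9, 243.6], [0.0, 0.0, 1.0]] [[-0.973, -0.153, 0.174, 0.29], [-0.232, 0.601, -0.765, 0.972], [0.012, -0.785, -0.62, 0.862], [0.0, 0.0, 0.0, 1.0]]
0.0188 0.1 [0.15640342 0.55279603 0.20470237] [ 1.37452677e-01  9.90508005e-01 -7.84502536e-04 -1.93107528e-04] 0.09412477044253455
[[0.273, 0.933, 0.235, 0.089], [0.962, -0.265, -0.067, 0.572], [-0.0, 0.245, -0.97, 0.383], [0.0, 0.0, 0.0, 1.0]]
```

View pics/top0.png

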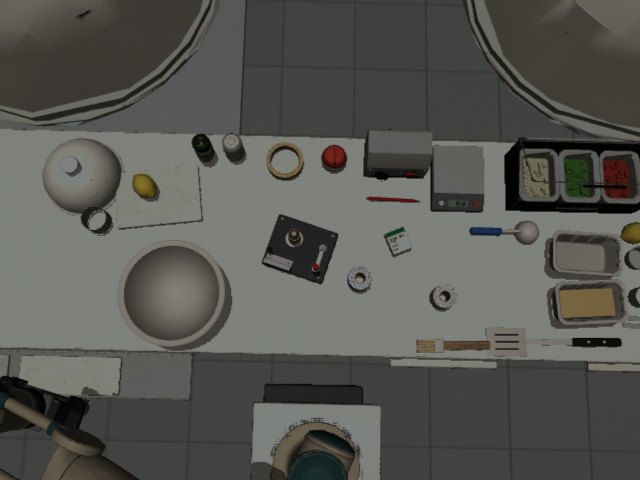

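View pics/side0.png

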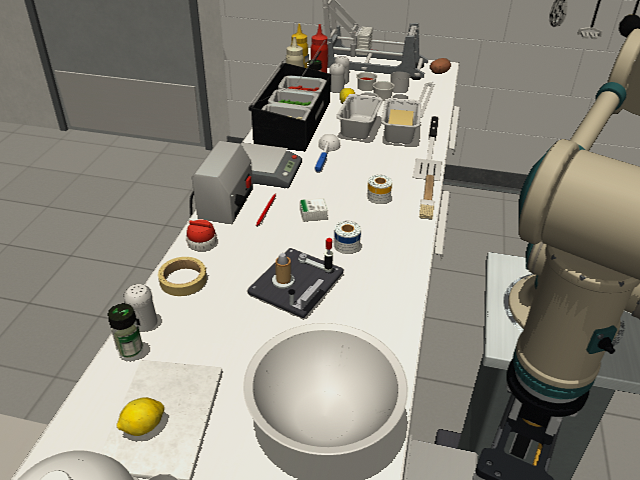

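Top view: spindle with core about (294,237), blue roll (360,279), yellow roll (443,297), bowl rim centre (173,293), red grip (316,267). Side view: spindle tip (283,257), blue roll top (347,229), yellow roll (380,182), bowl (326,388), red grip (329,243). Next I'll triangulate roughly and then look closer with the wrist camera.

```bash
cat > h.py <<'E'
from plant import *
import numpy as np, cv2
from scipy.spatial.transform import Rotation as R
def ray(m,px):
    d=np.linalg.solve(m["mtx"],[px[0],px[1],1.]); P=np.array(m["pose"])
    d=P[:3,:3]@d; return P[:3,3],d/np.linalg.norm(d)
def tri(obs):
    A=np.zeros((3,3));b=np.zeros(3)
    rs=[ray(m,p) for m,p in obs]
    for c,d in rs:
        M=np.eye(3)-np.outer(d,d);A+=M;b+=M@c
    x=np.linalg.solve(A,b)
    return x,max(np.linalg.norm((np.eye(3)-np.outer(d,d))@(x-c)) for c,d in rs)
def at(m,px,z):
    c,d=ray(m,px); return c+d*(z-c[2])/d[2]
def proj(m,X):
    P=np.linalg.inv(m["pose"]);q=m["mtx"]@(P[:3,:3]@np.array(X)+P[:3,3]);return q[:2]/q[2]
def down(yaw):  # tool down, tool y (closing line) along world angle yaw
    y=np.array([np.cos(yaw),np.sin(yaw),0]);z=np.array([0,0,-1.])
    return R.from_matrix(np.c_[np.cross(y,z),y,z]).as_quat()
E
python3 - <<'E'
from h import *
t,s=camera_model("top"),camera_model("side")
for n,a,b in[("tip",(293.5,231),(283,256)),("blue",(360,279),(347,229)),("yel",(443,296),(380,181)),("bowlrim",(174,293),(326,387)),("grip",(316,267),(329,241))]:
    x,e=tri([(t,a),(s,b)]);print(n,x.round(3),e.round(4))
T=R.from_quat(bot.get_obs()["eef_rot"]).as_matrix();print(T.round(3))
# wrist cam relative to tool
M=np.eye(4);M[:3,:3]=T;M[:3,3]=bot.get_obs()["ee_pos"];print((np.linalg.inv(M)@camera_model("wrist")["pose"]).round(3), camera_model("wrist")["mtx"])
E
```

```text
tip [0.567 0.067 0.085] 0.005
blue [ 0.461 -0.102  0.047] 0.0008
yel [ 0.421 -0.31   0.052] 0.0012
bowlrim [0.41  0.356 0.073] 0.0016
grip [0.481 0.01  0.095] 0.0006
[[-0.962  0.272 -0.001]
 [ 0.272  0.962 -0.002]
 [ 0.    -0.002 -1.   ]]
[[-0.001 -0.97  -0.245  0.07 ]
 [ 1.    -0.001  0.001 -0.001]
 [-0.001 -0.245  0.97  -0.178]
 [ 0.     0.     0.     1.   ]] [[343.70129446   0.         317.99008331]
 [  0.         343.70129446 233.40627126]
 [  0.           0.           1.        ]]
```

Run:
```python
from h import *
import pickle
ms={}
for n,y in(("A",0.07),("B",-0.09)):
    bot.goto([0.62,y,.22],down(np.pi/2)); bot.wait(.1)
    ms[n]=camera_model("wrist"); im=get_image("wrist"); cv2.imwrite(f"pics/w{n}.png",im[...,::-1])
pickle.dump(ms,open("ms.pkl","wb")); o=bot.get_obs();print(o["time_s"],o["joints"].round(2) if hasattr(o["joints"],"round") else o["joints"])
```

```text
3.4667 [-0.25  0.35  1.36  0.    1.43 -1.83]
```

View pics/wA.png

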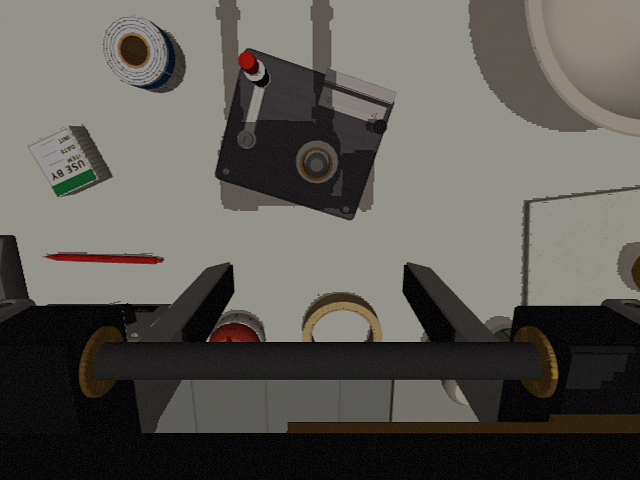

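View pics/wB.png

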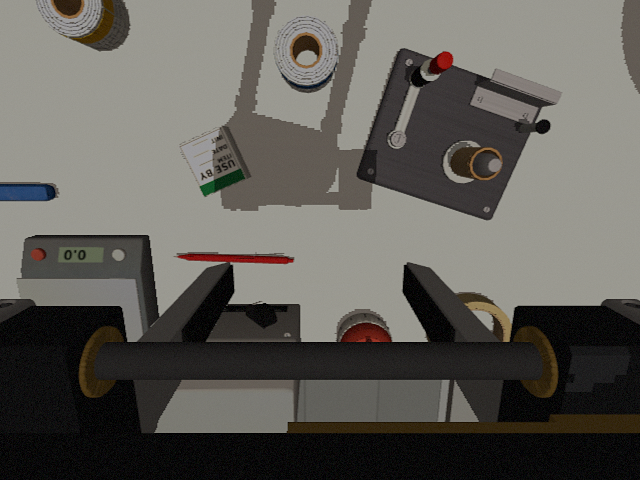

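Wrist A: spindle tip ≈(317,162), blue roll hole (134,50), pivot (247,139), red grip (247,61). Wrist B: tip (488,164), roll (306,49), pivot (397,139), grip (445,61). I'll enlarge crops for accuracy.

Run:
```python
from h import *
A=cv2.imread("pics/wA.png");B=cv2.imread("pics/wB.png")
c=lambda I,x,y,w=80,h=60:cv2.convertScaleAbs(cv2.resize(I[y:y+h,x:x+w],(400,300),interpolation=cv2.INTER_CUBIC),alpha=1.5)
o=np.vstack([np.hstack([c(A,277,132),c(B,440,132)]),np.hstack([c(A,95,15,),c(B,266,15)])])
cv2.imwrite("pics/crop1.png",o)
```

```text
(no output)
```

View pics/crop1.png

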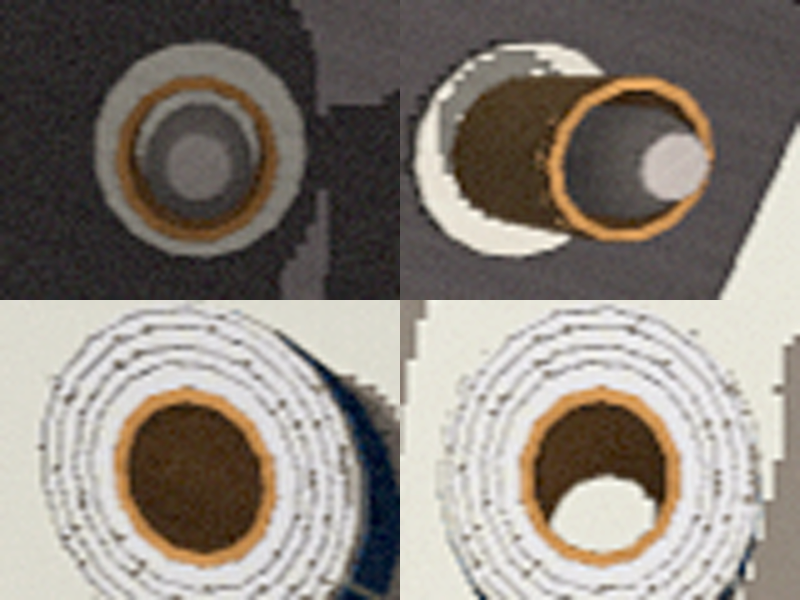

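Enlarged pixels: tip A (316.8,165.4) B (495,165.2); core top A (316.4,163.6) B (486.6,163.6); flange A (317,161.8) B (464,161.8); roll top A (134,50.4) B (306.2,50.2).

Run:
```python
from h import *
import pickle
m=pickle.load(open("ms.pkl","rb"));a,b=m["A"],m["B"]
for n,p,q in[("tip",(316.8,165.4),(495,165.2)),("coretop",(316.4,163.6),(486.6,163.6)),("flange",(317,161.8),(464,161.8)),("blue",(134,50.4),(306.2,50.2)),("pivot",(247,139),(397,139)),("grip",(246.5,61),(445,61))]:
    x,e=tri([(a,p),(b,q)]);print(n,x.round(4),e.round(4))
print("blue z.05",at(a,(134,50.4),.05),at(b,(306.2,50.2),.05))
for z,p,q in((.088,(316.8,165.4),(495,165.2)),(.072,(316.4,163.6),(486.6,163.6)),(.022,(317,161.8),(464,161.8))):print(z,at(a,p,z),at(b,q,z))
print("yel",at(b,(74,4),.05))
print("peel far corner",at(a,(395,95),.047),at(a,(330,71),.047))
# IK checks
for yaw in np.radians([0,30,60,90,120,150]):
    for P in([.567,.065,.06],[.45,-.1,.01],[.41,.355,.15]):
        j=solver.solve_ik(P,down(yaw)); print(round(np.degrees(yaw)),P,None if j is None else np.round(j,2))
```

```text
tip [0.5657 0.0695 0.0868] 0.0
coretop [0.565  0.0691 0.0718] 0.0001
flange [0.5655 0.0696 0.0198] 0.0001
blue [ 0.4636 -0.0992  0.0492] 0.0
pivot [ 0.5419 -0.0044  0.0211] 0.0001
grip [0.4832 0.0133 0.0978] 0.0
blue z.05 [ 0.46381059 -0.09877722  0.05      ] [ 0.46379506 -0.09915812  0.05      ]
0.088 [0.5656935  0.06952459 0.088     ] [0.56567106 0.06889121 0.088     ]
0.072 [0.56488442 0.06912555 0.072     ] [0.56503607 0.06900729 0.072     ]
0.022 [0.56535435 0.06962938 0.022     ] [0.56551142 0.06870419 0.022     ]
yel [ 0.42668772 -0.3061822   0.05      ]
peel far corner [0.50160232 0.14431123 0.047     ] [0.48050259 0.08189861 0.047     ]
0 [0.567, 0.065, 0.06] [-0.01  0.39  1.73 -0.    1.03 -0.01]
0 [0.45, -0.1, 0.01] [-0.37  0.31  2.02 -0.    0.8  -0.37]
0 [0.41, 0.355, 0.15] [ 0.59  0.26  1.66 -0.    1.21  0.59]
30 [0.567, 0.065, 0.06] [-0.01  0.39  1.73 -0.    1.03 -0.53]
30 [0.45, -0.1, 0.01] [-0.37  0.31  2.02 -0.    0.8  -0.89]
30 [0.41, 0.355, 0.15] [ 0.59  0.26  1.66 -0.    1.21  0.06]
60 [0.567, 0.065, 0.06] [-0.01  0.39  1.73 -0.    1.03 -1.05]
60 [0.45, -0.1, 0.01] [-0.37  0.31  2.02 -0.    0.8  -1.42]
60 [0.41, 0.355, 0.15] [ 0.59  0.26  1.66 -0.    1.21 -0.46]
90 [0.567, 0.065, 0.06] [-0.01  0.39  1.73 -0.    1.03 -1.58]
90 [0.45, -0.1, 0.01] [-0.37  0.31  2.02 -0.    0.8  -1.94]
90 [0.41, 0.355, 0.15] [ 0.59  0.26  1.66 -0.    1.21 -0.99]
120 [0.567, 0.065, 0.06] [-0.01  0.39  1.73 -0.    1.03 -2.1 ]
120 [0.45, -0.1, 0.01] [-0.37  0.31  2.02 -0.    0.8  -2.46]
120 [0.41, 0.355, 0.15] [ 0.59  0.26  1.66 -0.    1.21 -1.51]
150 [0.567, 0.065, 0.06] [-0.01  0.39  1.73 -0.    1.03 -2.63]
150 [0.45, -0.1, 0.01] None
150 [0.41, 0.355, 0.15] [ 0.59  0.26  1.66 -0.    1.21 -2.03]
```

```bash
cat >> h.py <<'E'
S=np.array([.5656,.0691]); PV=np.array([.5416,-.0053]); BL=np.array([.4638,-.0990]); YAW=np.radians(72.1)
def st(*k):
    o=bot.get_obs(); print(*k,"t",round(o["time_s"],2),np.round(o["ee_pos"],4),"w",round(o["width"],4),"F",np.round(o["force"],1),"ff",np.round(o["finger_force"],1))
E
python3 - <<'E'
from h import *
t,s=camera_model("top"),camera_model("side")
bc=at(t,(174,295),.091); print("bowl",bc,at(s,(326,387),.091)); bc=bc[:2]
q=down(YAW)
set_gripper(.075)
bot.goto([*S,.16],q); bot.servo_line([*S,.041],v=.12,stop_force=8); st("at core")
set_gripper(.0,squeeze=8); st("gripped")
bot.servo_line([*S,.165],v=.15); st("up")
if bot.get_obs()["width"]>.025:
    bot.goto([*bc,.165],q); bot.servo_line([*bc,.036],v=.15,stop_force=6); st("bowl")
    set_gripper(.055); bot.servo_line([*bc,.18],v=.25); st("out")
    cv2.imwrite("pics/w2.png",get_image("wrist")[...,::-1])
E
```

```text
bowl [0.4048494 0.3520137 0.091    ] [0.40566192 0.37029856 0.091     ]
at core t 5.87 [0.5663 0.069  0.0417] w 0.0751 F [1.  0.3 0.5] ff 0.0
gripped t 6.61 [0.5656 0.0691 0.041 ] w 0.0309 F [-1.1  0.4  1. ] ff 8.0
up t 7.58 [0.5648 0.0691 0.1641] w 0.0314 F [-0.8 -0.8 -0.7] ff 8.0
bowl t 9.82 [0.4057 0.3522 0.0367] w 0.0313 F [ 0.6 -0.3  0.1] ff 8.0
out t 11.12 [0.4041 0.3515 0.1789] w 0.0551 F [ 0.9 -1.2 -0.3] ff 0.0
```

View pics/w2.png

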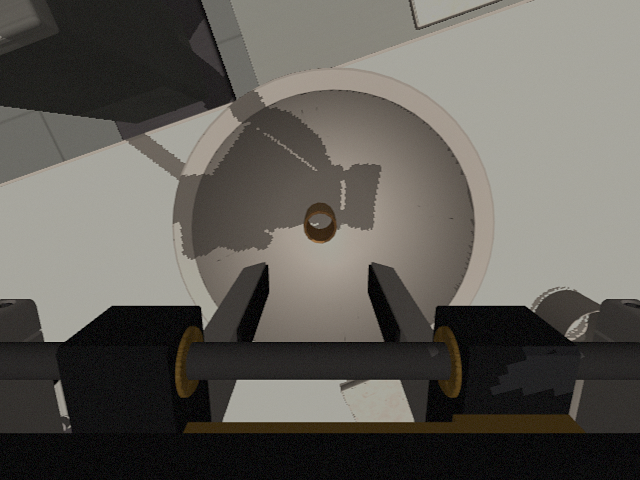

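The core stands in the bowl near its centre (320,223). Now the blue roll.

Run:
```python
from h import *
q=down(YAW)
set_gripper(.092)
bot.goto([*BL,.13],q); bot.servo_line([*BL,.015],v=.12,stop_force=8); st("at roll")
set_gripper(.0,squeeze=25); st("gripped")
bot.servo_line([*BL,.15],v=.15); st("up")
if bot.get_obs()["width"]>.05:
    bot.goto([*S,.15],q); bot.wait(.2)
    bot.servo_line([*S,.09],v=.1,stop_force=8); st("over cone")
    print(bot.servo_line([*S,.0355],v=.05,stop_force=10)); st("down")
    cv2.imwrite("pics/w3.png",get_image("wrist")[...,::-1])
```

```text
at roll t 14.7 [ 0.4644 -0.0991  0.0155] w 0.0922 F [ 0.2 -0.4 -0.1] ff 0.0
gripped t 15.3 [ 0.4639 -0.0991  0.0152] w 0.0602 F [-0.5 -0.3  1.8] ff 25.0
up t 16.35 [ 0.463  -0.0987  0.1491] w 0.0607 F [ 0.3  0.2 -2. ] ff 25.0
over cone t 18.11 [0.5661 0.069  0.0904] w 0.061 F [-1.2 -0.3 -1. ] ff 25.0
True
down t 19.11 [0.5651 0.0691 0.0371] w 0.0604 F [-0.5  0.1  4.5] ff 25.0
```

The roll stopped at the expected height (TCP 37 mm). Release, then check it and the arm.

Run:
```python
from h import *
import pickle
set_gripper(.078); bot.servo_line([*S,.16],v=.2); st("out")
bot.goto([.62,.07,.22],down(np.pi/2)); bot.wait(.1)
m=camera_model("wrist"); im=get_image("wrist"); pickle.dump(m,open("m4.pkl","wb"))
c=cv2.resize(im[30:230,205:445],(720,600),interpolation=cv2.INTER_CUBIC)
for X in([*S,.072],[*S,.088],[.4832,.0133,.1]): print((proj(m,X)-[205,30])*3)
cv2.imwrite("pics/w4.png",cv2.convertScaleAbs(c[...,::-1],alpha=1.4))
```

```text
out t 20.43 [0.5647 0.0691 0.159 ] w 0.0779 F [ 0.6  0.3 -0.7] ff 0.0
[336.87436878 412.77318853]
[336.84734172 415.68782661]
[124.45047285 100.76488168]
```

View pics/w4.png

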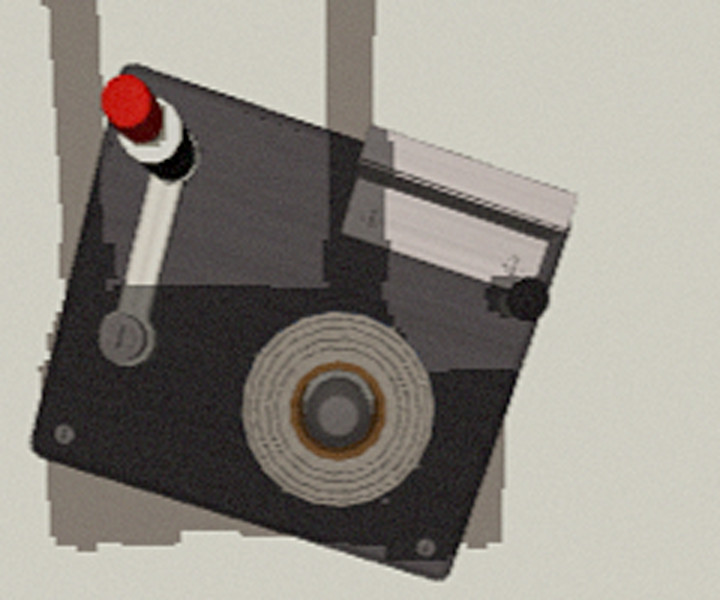

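The roll is seated and concentric with the spindle ((338,409) against the predicted (337,413)), and the red grip is at (128,100), 1 mm from its estimate. Now the swing.

Run:
```python
from h import *
import pickle
P=lambda a:PV+.062*np.array([np.cos(a),np.sin(a)])
r=np.radians; a0=r(161.5); g=P(a0)
set_gripper(.045)
bot.goto([*g,.15],down(a0-np.pi/2)); bot.servo_line([*g,.082],v=.12,stop_force=8); st("at grip")
set_gripper(0,squeeze=10); st("gripped")
for d in(150,139,128,117,107):
    bot.servo_line([*P(r(d)),.082],down(r(d-90)),v=.06)
st("near")
print(bot.servo_line([*P(r(99.5)),.082],down(r(9.5)),v=.02,stop_force=8)); bot.wait(.3); st("contact"); 
p=bot.get_obs()["ee_pos"][:2]; print("dist to S",np.linalg.norm(p-S),"radius",np.linalg.norm(p-PV))
```

```text
at grip t 23.1 [0.4841 0.0144 0.0825] w 0.0453 F [ 0.1 -0.1 -0.7] ff 0.0
gripped t 23.69 [0.4828 0.0142 0.0823] w 0.0132 F [-0.7 -0.6  1.8] ff 10.0
near t 25.43 [0.5236 0.0538 0.0822] w 0.0137 F [-0.2  0.1  5.3] ff 10.0
False
contact t 26.29 [0.5308 0.0556 0.0823] w 0.0135 F [-0.9  0.4  5.5] ff 10.0
dist to S 0.037324874056761916 radius 0.06179778693869446
```

Run:
```python
from h import *
set_gripper(.035); p=bot.get_obs()["ee_pos"]; bot.servo_line([p[0],p[1],.16],v=.2); st("out")
bot.goto([.62,.07,.22],down(np.pi/2)); bot.wait(.1)
m=camera_model("wrist"); im=get_image("wrist")
for X in([*S,.072],[p[0],p[1],.1]): print((proj(m,X)-[205,30])*3)
cv2.imwrite("pics/w5.png",cv2.convertScaleAbs(cv2.resize(im[30:230,205:445],(720,600),interpolation=cv2.INTER_CUBIC)[...,::-1],alpha=1.4))
```

```text
out t 27.38 [0.5308 0.0558 0.1596] w 0.0351 F [-1.8  0.3 -0.5] ff 0.0
[337.12718736 405.22074192]
[288.66164727 283.68117606]
```

View pics/w5.png

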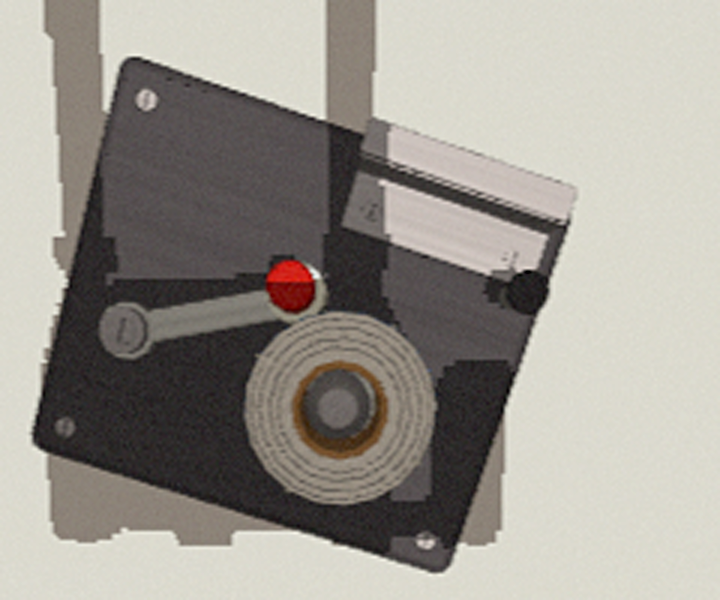

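The roll (340,408) has been pushed about 1 mm by the roller, with the grip at (291,286), so they touch. The roll is still seated, so I'm handing in.

```bash
python3 -c "
from h import *
print(bot.close_job()); st()"
```

```text
the job is handed in; nothing more can be done
None
the job is handed in; nothing more can be done
```

The job is handed in, though the call returned no verdict: the core is in the scrap bowl, the blue roll is down on the spindle flange, the tension roller rests against it, and I never went near the yellow roll.

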